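# Reassemble the spice mill and click its knob home

## Task

Put the washed hand mill back together: thread the wide ring down the post of the mill base until it lies on the wooden foot, then the narrow ring on top of it, letting go of each. Then press the wooden knob straight down over the post until it clicks, keep pressing after the click until it sits flush on the narrow ring, and finish there, still gripping the knob by its grip and pressing it down firmly. Leave the other things on the worktop where they are.

Things in the scene. Friction and masses are not known exactly. Their poses are not given: they have to be found in the camera images.
- mill_base: Fixed base of the hand mill: wooden foot 100 mm across, 16 mm high, with an upright stepped steel post. Origin at the centre of the underside, z up. Heights on the post: 36 mm across from 16 to 28, tapering to 28 mm across at 35, 28 mm across up to 50, tapering to a neck 22 mm across from 54 to 71.
- post_tip (a point): Top of the mill's post, on its axis, 78 mm above the base's origin. The post ends in a cone, 22 mm across at height 71, 10 mm across at the tip.
- ball_catch (a point): Centre of the neck at the height of its four sprung steel balls, 65 mm above the base's origin. They stick 4 mm out of the neck (30 mm across over the balls). Both rings pass over them freely; the knob's inner lip has to be forced past them.
- wide_ring: Wide white ceramic ring: 62 mm outside, 40 mm bore, 20 mm high, lying flat on the worktop. Origin at the centre of its underside, z up. Home: its underside on the wooden foot, origin 16 mm above the base's origin.
- narrow_ring: Narrow white ceramic ring: 50 mm outside, 32 mm bore, 20 mm high, lying flat on the worktop. Origin at the centre of its underside, z up. Home: lying on the wide ring, origin 36 mm above the base's origin.
- snap_knob: Wooden snap knob, standing mouth down: round skirt 50 mm across and 28 mm high, on it a solid round grip 32 mm across from height 28 to 54. Origin at the centre of its underside, z up. Socket below 24 mm deep, 33 mm across, behind an inner lip 4 mm high with a 25 mm opening. Home: skirt flat on the narrow ring, origin 56 mm above the base's origin; a hard stop
- knob_shoulder (a point): On the knob's axis, 28 mm above its origin: height of the flat shoulder round the foot of the grip, which can take the fingertips when pressing. Pushed down over the post, the lip meets the balls 14 mm above home; the push needed peaks at about 7 N (5 to 10) at 12 mm, drops to nothing at 9 mm, and from 6 mm the balls snap out behind the lip and pull the knob to just above home.
- garlic: Bystander, to be left where it stands: garlic bulb, about 56 mm across and high. Origin at the centre of its underside.
- onion: Bystander, to be left where it stands: red onion, about 65 mm across, 71 mm high. Origin at the centre of its underside.
- fish_tin: Bystander, to be left where it stands: flat round food tin, 86 mm across, 40 mm high. Origin at the centre of its underside.
- egg_timer: Bystander, to be left where it stands: kitchen timer, 61 mm across, 55 mm high. Origin at the centre of its underside.
- spice_b: Bystander, to be left where it stands: spice jar, 44 mm across, 105 mm high. Origin at the centre of its underside.

How it is judged:
On the way, in this order (a step that is already met when the one before it is completed fails the run):
1. wide ring home on the wooden foot and let go (z of wide_ring in the frame of mill_base between 0.014 and 0.018 m and horizontal distance between wide_ring and mill_base below 0.005 m and angle between the z axis of wide_ring and the z axis of mill_base, either way round below 0.08 rad and contact force between the fingers and wide_ring below 0.2 N), for 0.2 s.
2. narrow ring home on the wide ring and let go (z of wide_ring in the frame of mill_base between 0.014 and 0.018 m and horizontal distance between each of wide_ring, narrow_ring and mill_base below 0.005 m and angle between the z axis of each of wide_ring, narrow_ring and the z axis of mill_base, either way round below 0.08 rad and z of narrow_ring in the frame of mill_base between 0.034 and 0.038 m and contact force between the fingers and narrow_ring below 0.2 N), for 0.2 s.
3. knob clicked past the balls and flush on the narrow ring (z of wide_ring in the frame of mill_base between 0.014 and 0.018 m and horizontal distance between each of wide_ring, narrow_ring, snap_knob and mill_base below 0.005 m and angle between the z axis of each of wide_ring, narrow_ring, snap_knob and the z axis of mill_base, either way round below 0.08 rad and z of narrow_ring in the frame of mill_base between 0.034 and 0.038 m and z of snap_knob in the frame of mill_base between 0.054 and 0.058 m), for 0.2 s.
At the end, for the whole second after the job is handed in: Both rings home in order and the knob flush on them (heights within 2 mm, centred within 5 mm, level within 0.08 rad), rings untouched; the knob at rest, still gripped (over 2 N) and pressed onto the narrow ring with over 4 N (all of step 3 and contact force between the fingers and wide_ring below 0.2 N and contact force between the fingers and narrow_ring below 0.2 N and contact force between snap_knob and narrow_ring above 4 N and contact force between the fingers and snap_knob above 2 N and linear speed of snap_knob below 0.02 m/s); the arm keeps its last pose, push and grip.
It fails at once if a bystander (garlic) was shifted by more than 3 cm (distance of garlic from where it was at the start of the episode above 0.03 m).
It fails at once if a bystander (onion) was shifted by more than 3 cm (distance of onion from where it was at the start of the episode above 0.03 m).
It fails at once if a bystander (fish tin) was shifted by more than 3 cm (distance of fish_tin from where it was at the start of the episode above 0.03 m).
It fails at once if a bystander (egg timer) was shifted by more than 3 cm (distance of egg_timer from where it was at the start of the episode above 0.03 m).
It fails at once if a bystander (spice b) was shifted by more than 3 cm (distance of spice_b from where it was at the start of the episode above 0.03 m).
It also fails if it takes over 72 s, if anything falls off the work surface, if the arm or the gripper's body presses on something with over 40 N, if the wrist force passes 120 N, or if a joint passes its speed limit or range.

## Robot

A 7-joint arm with a two-finger parallel gripper is mounted at the origin on a cart in front of the work surface, level with it; the furniture and walls round the work are solid. World frame = base frame: x ahead of the robot, y to its left, z up, the work surface at z = 0. Lengths are in m, angles in rad, forces in N, time in s.
With the tool pointing down it reaches from about 0.4 to 0.925 m from the base axis. Payload 4.1 kg.
Tool frame: the origin (TCP) lies midway between the tips of the shut fingers; the grasp point (between the pads) lies 19 mm behind it; z points along the fingers, y is the line along which they close (so a half turn about z gives the same grasp; the last joint's range is limited). The gripper opens to 85 mm and grips with 20 to 120 N. Pads are 22 mm wide; open, the fingers measure 114 mm over their backs; the gripper's body (76 mm by 85 mm) begins 54 mm behind the grasp point. The pads swing forward as they close: fully open they stand 13 mm farther back than shut.
Start: joints at [1.196, 0.398, 0.045, 1.537, -0.019, 1.207, -0.051], TCP at [0.177, -0.625, 0.231] pointing down, gripper open.
Joint ranges: [-2.82, 2.82], [-0.49, 2.23], [-1.37, 1.46], [0, 2.46], [-1.36, 4.5], [0.23, 2], [-2.94, 2.94]. Speed limits (rad/s): [2.57, 2.57, 3.14, 3.14, 3.14, 3.14, 3.14].

## Interface

Orientations are given as a unit quaternion [x, y, z, w].
In Python, from workcell import manip gives the robot as it stands.
- The arm moves only by the shell command python3 inch.py [FORCE], which reads ROWS from standard input. ROWS is a JSON object whose key "moves" holds a list of rows, 1 to 8 of them, each of 5 numbers: dx, dy, dz in m, then a turn about the tool's z in rad, then the opening from 0.0 (shut) to 1.0 (fully open); each row is the pose to reach, as a shift and turn from the pose commanded when the command began, along the tool's axes at that moment; what a row does not reach only later rows make up. A row lasts 1/12 s, in which the tool goes at most 0.0417 m and 0.125 rad, less where a joint would pass 70% of its speed; a pose out of reach is approached as far as the arm can. The fingers move at their own pace and stop on an object; FORCE is the grip in N (left out, the last holds). Time passes only in rows, so rows that do not move let the fingers close. It prints the time, the measured TCP pose, the force, the opening and the grip force at its end. Input that does not fit is refused with a message, and nothing moves.
- manip.read_state(): the state, without advancing time (a new reading comes with each control period).
- manip.grab_frame(name): name is "scene" or "top" or "wrist"; returns a dict with "img" (400x640x3 uint8, red, green, blue), "mtx" (3x3 intrinsics, pixels), "origin" and "orientation" of the camera in the world. Camera axes: x right, y down, z forward; pixel columns grow to the right and rows downward; lengths in m; the calibration is good to about 2 mm. A picture is of the moment at which its call begins. There is no depth.
- manip.job_done(): hands the job in; it is judged then, once.
The state is a dict: "time": time; "joints": joint angles; "joint_vel": joint speeds; "tau": joint torques, N m; "tool_pos": TCP position; "tcp_rot": TCP orientation; "force": force on the tool from outside, world axes, zero at the start; "wrist_torque": the same for the moment, N m; "width": opening from 0.0 (shut) to 1.0 (fully open); "gripper_force": force on a finger pad.
Only numpy, scipy, OpenCV 4.12 (cv2) and the standard library are available. Lean on these libraries where they do the work, as an engineer would, in place of code of your own. Each camera call takes 0.05 s, during which the arm holds its last target. There are 200 camera calls.

## Working session

There is one attempt and no reset: what is moved stays moved. The work goes in short steps, Python scripts to look and compute and a shell command to move; the robot and the scene stay as the last step left them, time stands still between calls to the robot, and variables do not carry over. Pictures are saved under pics/ and viewed, at most 10 in all, crops included, and the job is handed in when it is done.

```bash
ls; mkdir -p pics
python3 - <<'E'
from workcell import manip
import cv2,numpy as np
s=manip.read_state(); print({k:np.round(v,3) for k,v in s.items()})
for n in ("top","scene"):
    f=manip.grab_frame(n); cv2.imwrite(f"pics/{n}0.png",f["img"][:,:,::-1]); print(n,f["mtx"],f["origin"],f["orientation"])
E
```

```text
inch.py
pics
workcell.py
{'time': np.float64(0.0), 'joints': array([ 1.196,  0.399,  0.045,  1.538, -0.019,  1.207, -0.051]), 'joint_vel': array([-0.   ,  0.   ,  0.   , -0.002, -0.   , -0.001, -0.001]), 'tau': array([ 0.0000e+00, -4.7512e+01,  1.3650e+00, -2.5422e+01,  1.2000e-02,
        9.0000e-03,  0.0000e+00]), 'tool_pos': array([ 0.177, -0.625,  0.23 ]), 'tcp_rot': array([ 0.991,  0.138, -0.   , -0.001]), 'force': array([0.169, 0.556, 0.26 ]), 'wrist_torque': array([0.016, 0.011, 0.069]), 'gripper_force': np.float64(0.0), 'width': np.float64(0.999)}
top [[515.69543315   0.         320.93499473]
 [  0.         515.69543315 205.00959904]
 [  0.           0.           1.        ]] [ 0.32673086 -0.20996171  1.13838075] [ 0.71819081 -0.68853611  0.06896955 -0.07323373]
scene [[377.76483447   0.         310.17472291]
 [  0.         377.76483447 200.13850744]
 [  0.           0.           1.        ]] [0.22889839 0.30316388 0.79209708] [-0.25650304  0.90745118 -0.3214107   0.08621897]
```

View pics/top0.png

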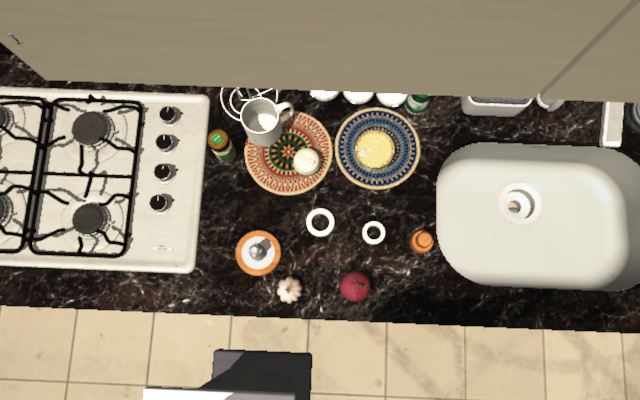

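View pics/scene0.png

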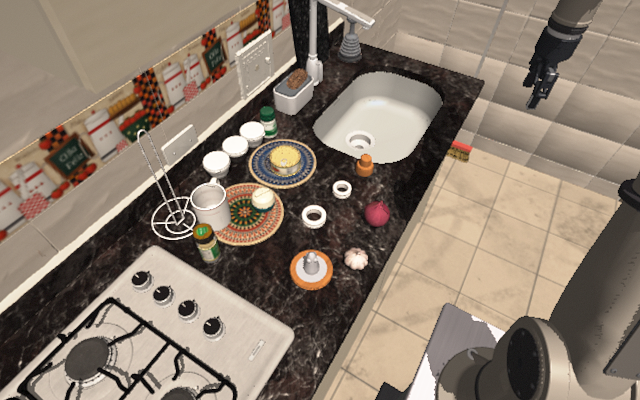

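The top view shows the base at (259,253), wide ring (320,222), narrow ring (374,233), knob (422,242), garlic (289,289) and onion (355,286). The scene view agrees: base (311,270), wide ring (314,216), narrow ring (342,189), knob (365,165).

```bash
cat > h.py <<'E'
from workcell import manip
import cv2,numpy as np
from scipy.spatial.transform import Rotation as R
def ray(f,px,z):
    d=R.from_quat(f["orientation"]).apply(np.linalg.inv(f["mtx"])@[px[0],px[1],1]); o=np.array(f["origin"])
    return (o+d*(z-o[2])/d[2])[:2]
def proj(f,p):
    c=R.from_quat(f["orientation"]).inv().apply(np.array(p)-f["origin"]); q=f["mtx"]@c; return q[:2]/q[2]
def blobs(f,kind,roi):
    x0,y0,x1,y1=roi; im=f["img"][y0:y1,x0:x1]; hsv=cv2.cvtColor(np.ascontiguousarray(im),cv2.COLOR_RGB2HSV)
    lo,hi={"white":((0,0,150),(179,60,255)),"orange":((4,110,90),(22,255,255))}[kind]
    m=cv2.inRange(hsv,lo,hi); cs,h=cv2.findContours(m,cv2.RETR_CCOMP,cv2.CHAIN_APPROX_NONE)
    return [(c+[x0,y0],hh[3]) for c,hh in zip(cs,h[0]) if len(c)>14] if cs else []
def world_circle(f,c,z):
    p=np.array([ray(f,q,z) for q in c.reshape(-1,2)]); (x,y),r=cv2.minEnclosingCircle((p*1000).astype(np.float32))
    e=cv2.fitEllipse((p*1000).astype(np.float32)); return np.round([x,y,2*r],1),np.round(e[0],1),np.round(e[1],1)
E
python3 - <<'E'
from h import *
R0={"top":{"base":(230,225,286,280),"wide":(300,203,340,241),"narrow":(358,217,390,249),"knob":(405,225,440,258)},
"scene":{"base":(285,243,338,295),"wide":(297,200,332,232),"narrow":(328,176,356,202),"knob":(352,150,378,180)}}
for n in R0:
    f=manip.grab_frame(n)
    for k,roi in R0[n].items():
        for c,p in blobs(f,"white" if k in("wide","narrow") else "orange",roi):
            z={"base":.016,"knob":.028}.get(k,.02)
            print(n,k,"hole" if p>=0 else "out",*world_circle(f,c,z))
E
```

```text
top base out [444.2 -64.9 101. ] [444.4 -64.8] [98.5 99. ]
top base hole [445.  -64.7  78.1] [444.8 -64.7] [75.5 76.3]
top wide out [ 516.9 -197.5   64.5] [ 517.  -197.4] [61.4 62.9]
top wide hole [ 517.4 -197.3   41.9] [ 517.1 -197.4] [39.1 40.3]
top narrow out [ 499.  -315.    52.9] [ 499.1 -315.2] [49.3 51.2]
top narrow hole [ 499.2 -315.6   33.5] [ 499.2 -315.2] [30.7 32.4]
top knob out [ 481.  -418.8   52.4] [ 481.3 -418.6] [47.8 50.8]
scene base out [442.8 -61.9 105.9] [442.2 -62.5] [ 98.5 104. ]
scene base hole [443.8 -68.   84.4] [444.4 -66. ] [74.  81.1]
scene wide out [ 514.2 -191.3   74. ] [ 513.6 -192.2] [60.6 73.2]
scene wide hole [ 515.9 -195.9   41.6] [ 512.7 -192.5] [28.4 40.4]
scene narrow out [ 497.4 -308.7   65.4] [ 495.8 -309.5] [49.1 64.3]
scene narrow hole [ 496.5 -312.6   33.6] [ 494.3 -310.7] [21.5 32.2]
scene knob out [ 480.9 -415.9   88.9] [ 478.3 -412.9] [44.5 89.1]
```

```bash
cat >> h.py <<'E'
def go(*t):
    s=manip.read_state(); r=R.from_quat(s["tcp_rot"]); 
    print("t",np.round(s["time"],2),"tool delta mm",np.round(1000*r.inv().apply(np.array(t)-s["tool_pos"]),1),"x,y axes",np.round(r.as_matrix()[:,:2].T,3).tolist(),"F",np.round(s["force"],1),"w",round(float(s["width"]),3))
E
python3 -c "
from h import *
go(.517,-.1974,.12)"
echo '{"moves": [[0.24,-0.17,0,0,1],[0.24,-0.17,0,0,1],[0.24,-0.17,0,0,1],[0.24,-0.17,0,0,1],[0.24,-0.17,0,0,1],[0.24,-0.17,0,0,1],[0.24,-0.17,0,0,1],[0.24,-0.17,0,0,1]]}' | python3 inch.py 30
echo '{"moves": [[0.204,-0.149,0.06,0,1],[0.204,-0.149,0.06,0,1],[0.204,-0.149,0.06,0,1],[0.204,-0.149,0.06,0,1],[0.204,-0.149,0.06,0,1],[0.204,-0.149,0.06,0,1],[0.204,-0.149,0.06,0,1],[0.204,-0.149,0.06,0,1]]}' | python3 inch.py
python3 - <<'E'
from h import *
go(.517,-.1974,.12)
f=manip.grab_frame("wrist"); cv2.imwrite("pics/w1.png",f["img"][:,:,::-1]); print(f["origin"],f["orientation"]); print(proj(f,[.517,-.1974,.02]))
E
```

```text
time: 0.87
tool_pos: [0.3685, -0.3882, 0.2315]
tcp_rot: [0.99, 0.144, 0.002, -0.002]
force: [-0.1, 0.6, -1.0]
width: 1.003
gripper_force: 0.0
time: 1.53
tool_pos: [0.5191, -0.1929, 0.1703]
tcp_rot: [0.99, 0.141, -0.0, -0.001]
force: [0.2, 0.6, 0.3]
width: 0.997
gripper_force: 0.0
t 1.53 tool delta mm [-3.3  3.8 50.3] x,y axes [[0.96, 0.28, 0.0], [0.28, -0.96, -0.003]] F [0.2 0.6 0.3] w 0.997
[ 0.59658199 -0.17182487  0.31204085] [ 0.79023512 -0.59250813 -0.09533687  0.12398971]
[325.14585814 185.11828823]
```

View pics/w1.png

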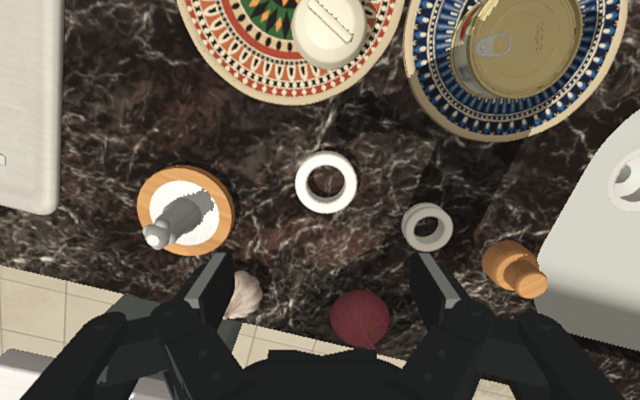

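The wrist view shows everything: wide ring (325,183), base (185,210) with post tip (153,238), narrow ring (427,227) and knob (515,270). I'll measure with it and cross-check against the top view.

Run:
```python
from h import *
f=manip.grab_frame("wrist")
for k,col,roi,z in (("wide","white",(285,143,365,222),.02),("narrow","white",(395,198,460,258),.02),("base","orange",(130,160,240,262),.016)):
    for c,p in blobs(f,col,roi): print(k,"hole" if p>=0 else "out",*world_circle(f,c,z))
```

```text
wide out [ 518.5 -195.7   65.7] [ 518.7 -197.1] [61.  62.7]
wide hole [ 518.4 -197.3   40.1] [ 518.4 -197.2] [38.6 39.4]
narrow out [ 501.8 -311.4   55.4] [ 502.  -313.1] [47.4 52.7]
narrow hole [ 501.3 -314.5   34.4] [ 501.1 -314.7] [33.  33.3]
base out [446.4 -66.9 103.7] [446.2 -66.1] [91.7 95.9]
```

```bash
echo '{"moves": [[-0.0033,0.0038,0.04,0,1],[-0.0033,0.0038,0.08,0,1],[-0.0033,0.0038,0.08,0,1],[-0.0033,0.0038,0.08,0,1]]}' | python3 inch.py
python3 -c "
from h import *
go(.517,-.1974,0)"
```

```text
time: 1.97
tool_pos: [0.5126, -0.2037, 0.0902]
tcp_rot: [0.991, 0.136, -0.002, -0.001]
force: [0.5, 0.5, 1.0]
width: 1.002
gripper_force: 0.0
t 1.97 tool delta mm [ 6.3 -4.7 90.2] x,y axes [[0.963, 0.269, -0.004], [0.269, -0.963, -0.002]] F [0.5 0.5 1. ] w 1.002
```

```bash
echo '{"moves": [[0,0,0.04,0,1],[0,0,0.05,0,1],[0,0,0.05,0,1],[0,0,0.05,0,1],[0,0,0.05,0,1],[0,0,0.05,0,1]]}' | python3 inch.py
python3 -c "
from h import *
go(.5177,-.1973,0)"
```

```text
time: 2.47
tool_pos: [0.5169, -0.2029, 0.0436]
tcp_rot: [0.991, 0.137, 0.002, 0.001]
force: [-0.6, 0.1, -0.1]
width: 0.999
gripper_force: 0.0
t 2.47 tool delta mm [ 2.1 -5.3 43.6] x,y axes [[0.962, 0.272, 0.003], [0.272, -0.962, 0.003]] F [-0.6  0.1 -0.1] w 0.999
```

```bash
echo '{"moves": [[0.002,-0.0053,0.02,0,1],[0.002,-0.0053,0.043,0,1],[0.002,-0.0053,0.043,0,1],[0.002,-0.0053,0.043,0,1],[0.002,-0.0053,0.043,0,1],[0.002,-0.0053,0.043,0,1]]}' | python3 inch.py
python3 - <<'E'
from h import *
go(.5177,-.1973,0)
f=manip.grab_frame("wrist"); cv2.imwrite("pics/w2.png",f["img"][:,:,::-1])
E
```

```text
time: 2.97
tool_pos: [0.517, -0.1971, -0.0]
tcp_rot: [0.991, 0.137, 0.001, 0.001]
force: [0.4, 0.1, -0.1]
width: 1.003
gripper_force: 0.0
t 2.97 tool delta mm [ 0.6  0.3 -0. ] x,y axes [[0.962, 0.272, 0.002], [0.272, -0.962, 0.002]] F [ 0.4  0.1 -0.1] w 1.003
```

View pics/w2.png

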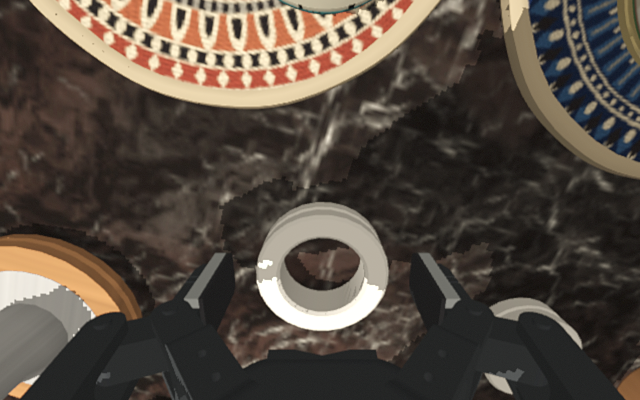

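The ring is centred at (322,268) between the pads (228 and 415). Next I close and lift.

```bash
echo '{"moves": [[0,0,0,0,0],[0,0,0,0,0],[0,0,0,0,0],[0,0,0,0,0],[0,0,0,0,0],[0,0,0,0,0]]}' | python3 inch.py 40
echo '{"moves": [[0,0,-0.04,0,0],[0,0,-0.08,0,0],[0,0,-0.12,0,0],[0,0,-0.14,0,0],[0,0,-0.14,0,0],[0,0,-0.14,0,0],[0,0,-0.14,0,0]]}' | python3 inch.py
python3 - <<'E'
from h import *
go(.4444,-.0648,.14)
f=manip.grab_frame("wrist"); cv2.imwrite("pics/w3.png",f["img"][:,:,::-1])
print(proj(f,[.4444,-.0648,.078]))
E
```

```text
time: 3.52
tool_pos: [0.5162, -0.1968, -0.0004]
tcp_rot: [0.99, 0.138, 0.0, 0.0]
force: [-1.3, 0.6, 7.5]
width: 0.711
gripper_force: 42.3
time: 4.1
tool_pos: [0.5144, -0.1962, 0.1371]
tcp_rot: [0.991, 0.137, -0.001, -0.0]
force: [0.5, 0.4, -1.9]
width: 0.708
gripper_force: 44.8
t 4.1 tool delta mm [ -31.6 -145.5   -2.7] x,y axes [[0.962, 0.272, -0.002], [0.272, -0.962, -0.001]] F [ 0.5  0.4 -1.9] w 0.708
[124.63901246 255.39910098]
```

View pics/w3.png

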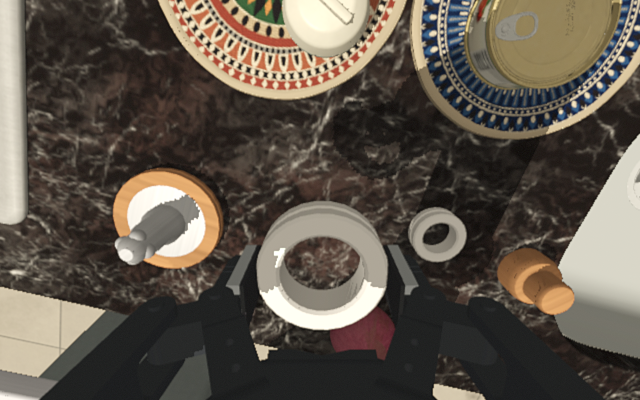

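Ring held level at (322,265); post tip at about (126,254), within a couple of pixels of the projected (125,255). Moving over the post.

```bash
echo '{"moves": [[-0.0316,-0.1455,-0.003,0,0],[-0.0316,-0.1455,-0.003,0,0],[-0.0316,-0.1455,-0.003,0,0],[-0.0316,-0.1455,-0.003,0,0],[-0.0316,-0.1455,-0.003,0,0],[-0.0316,-0.1455,-0.003,0,0],[-0.0316,-0.1455,-0.003,0,0],[-0.0316,-0.1455,-0.003,0,0]]}' | python3 inch.py
python3 - <<'E'
from h import *
go(.4444,-.0648,.14)
f=manip.grab_frame("wrist"); cv2.imwrite("pics/w4.png",f["img"][:,:,::-1])
print(proj(f,[.4444,-.0648,.078]))
for c,p in blobs(f,"white",(250,190,400,335)): print(p,len(c),*world_circle(f,c,.16))
E
```

```text
time: 4.82
tool_pos: [0.4458, -0.0664, 0.1406]
tcp_rot: [0.991, 0.136, -0.0, -0.0]
force: [0.1, -0.4, -1.1]
width: 0.701
gripper_force: 44.8
t 4.82 tool delta mm [-0.9 -1.9  0.6] x,y axes [[0.963, 0.27, -0.001], [0.27, -0.963, -0.0]] F [ 0.1 -0.4 -1.1] w 0.701
[318.06309293 215.39145601]
-1 22 [455.5 -65.9   5.3] [455.2 -65.8] [1.4 5.5]
-1 438 [444.4 -74.9  78.6] [445.5 -69.6] [58.5 71.9]
13 332 [447.5 -66.7  43.8] [448.7 -65.5] [39.1 41.1]
-1 168 [474.6 -61.2  36.6] [444.  -67.9] [64.6 76.1]
-1 61 [487.6 -67.2  10.3] [487.2 -67.4] [7.7 8.9]
-1 80 [481.1 -44.7  12.5] [480.5 -44.4] [ 8.9 10.7]
```

View pics/w4.png

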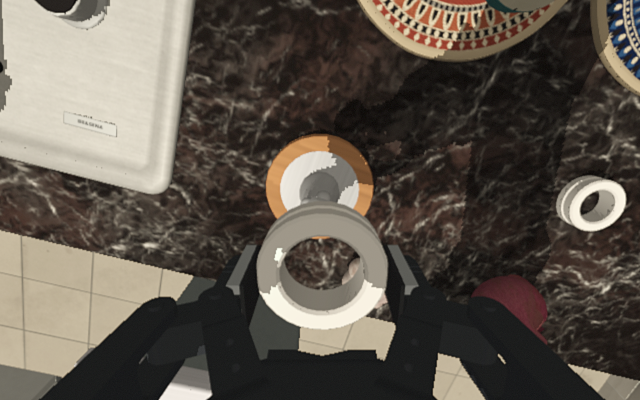

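```bash
cat >> h.py <<'E'
def foot(f,roi,ymax):
    c=max((b for b in blobs(f,"orange",roi) if b[1]<0),key=lambda b:cv2.contourArea(b[0]))[0].reshape(-1,2)
    h=cv2.convexHull(c).reshape(-1,2); h=h[h[:,1]<ymax]
    p=np.array([ray(f,q,.016) for q in h])*1000
    from scipy.optimize import least_squares
    r=least_squares(lambda v:np.hypot(*(p-v[:2]).T)-v[2],[444,-65,50],loss="soft_l1"); return np.round(r.x,1),round(float(np.abs(r.fun).mean()),2)
E
python3 - <<'E'
from h import *
f=manip.grab_frame("wrist"); go(.4444,-.0648,.14)
for y in (190,205,225): print(foot(f,(255,125,385,245),y))
E
```

```text
t 4.92 tool delta mm [-1.1 -1.8  0.8] x,y axes [[0.963, 0.27, -0.001], [0.27, -0.963, -0.0]] F [ 0.6  0.1 -0. ] w 0.704
(array([446.2, -64.2,  48.9]), 0.23)
(array([445.9, -64.4,  49.2]), 0.23)
(array([445.6, -64.5,  49.4]), 0.27)
```

```bash
python3 -c "
from h import *
go(.4436,-.0646,.14)"
echo '{"moves": [[-0.0018,-0.0019,0,0,0],[-0.0018,-0.0019,0,0,0],[-0.0018,-0.0019,0.03,0,0],[-0.0018,-0.0019,0.06,0,0],[-0.0018,-0.0019,0.08,0,0],[-0.0018,-0.0019,0.08,0,0],[-0.0018,-0.0019,0.08,0,0],[-0.0018,-0.0019,0.08,0,0]]}' | python3 inch.py
python3 -c "
from h import *
go(.4436,-.0646,.016)"
```

```text
t 4.92 tool delta mm [-1.8 -2.3  0.9] x,y axes [[0.963, 0.27, -0.001], [0.27, -0.963, -0.0]] F [ 0.6  0.1 -0. ] w 0.704
time: 5.58
tool_pos: [0.4446, -0.0639, 0.0623]
tcp_rot: [0.991, 0.137, 0.001, 0.0]
force: [0.4, -0.4, -1.1]
width: 0.705
gripper_force: 44.8
t 5.58 tool delta mm [-1.2  0.4 46.3] x,y axes [[0.962, 0.272, 0.002], [0.272, -0.962, 0.001]] F [ 0.4 -0.4 -1.1] w 0.705
```

```bash
echo '{"moves": [[-0.001,0.0004,0.01,0,0],[-0.001,0.0004,0.02,0,0],[-0.001,0.0004,0.03,0,0],[-0.001,0.0004,0.036,0,0],[-0.001,0.0004,0.04,0,0],[-0.001,0.0004,0.04,0,0],[-0.001,0.0004,0.04,0,0]]}' | python3 inch.py
python3 -c "
from h import *
go(.4436,-.0646,.016)"
```

```text
time: 6.17
tool_pos: [0.4424, -0.0643, 0.021]
tcp_rot: [0.99, 0.138, -0.0, -0.0]
force: [0.4, -0.9, -1.0]
width: 0.705
gripper_force: 44.8
t 6.17 tool delta mm [1.1 0.6 5. ] x,y axes [[0.962, 0.272, -0.001], [0.272, -0.962, -0.0]] F [ 0.4 -0.9 -1. ] w 0.705
```

No contact and the ring is around the thick part of the post. Lower the last 5 mm, then release.

```bash
echo '{"moves": [[0.001,0.0005,0.002,0,0],[0.001,0.0005,0.004,0,0],[0.001,0.0005,0.005,0,0],[0.001,0.0005,0.005,0,0],[0.001,0.0005,0.005,0,0]]}' | python3 inch.py
echo '{"moves": [[0,0,0,0,1],[0,0,0,0,1],[0,0,0,0,1],[0,0,0,0,1],[0,0,0,0,1],[0,0,0,0,1]]}' | python3 inch.py
echo '{"moves": [[0,0,-0.04,0,1],[0,0,-0.08,0,1],[0,0,-0.12,0,1],[0,0,-0.14,0,1],[0,0,-0.14,0,1],[0,0,-0.14,0,1],[0,0,-0.14,0,1]]}' | python3 inch.py
python3 - <<'E'
from h import *
go(.499,-.315,.15)
f=manip.grab_frame("top")
for c,p in blobs(f,"white",(225,215,290,285)): print(p,len(c),*world_circle(f,c,.036))
cv2.imwrite("pics/t5.png",cv2.resize(f["img"][180:310,200:440,::-1],None,fx=3,fy=3))
E
```

```text
time: 6.58
tool_pos: [0.4437, -0.0647, 0.0163]
tcp_rot: [0.991, 0.137, 0.0, 0.0]
force: [0.8, -0.2, -1.4]
width: 0.709
gripper_force: 44.8
time: 7.08
tool_pos: [0.4437, -0.0647, 0.0164]
tcp_rot: [0.991, 0.138, 0.0, 0.0]
force: [-0.6, -0.8, -0.1]
width: 1.0
gripper_force: 0.0
time: 7.67
tool_pos: [0.4428, -0.0647, 0.1554]
tcp_rot: [0.991, 0.137, -0.001, -0.0]
force: [0.6, 0.4, 0.4]
width: 0.999
gripper_force: 0.0
t 7.67 tool delta mm [-14.1 256.2   5.4] x,y axes [[0.962, 0.272, -0.002], [0.272, -0.962, -0.0]] F [0.6 0.4 0.4] w 0.999
-1 22 [ 381.6 -127.5   18.5] [ 381.6 -129.3] [ 9.6 18.1]
-1 106 [437.2 -68.5  68.8] [432.5 -71.3] [44.2 65.9]
-1 81 [482.2  -2.4  80.5] [492.8  -2.1] [18.3 96.1]
```

View pics/t5.png

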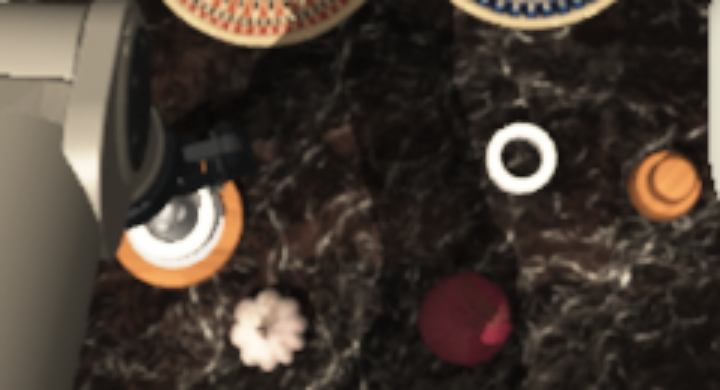

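The wide ring is on the base, centred round the post at crop pixel (178,225). Next is the narrow ring.

```bash
echo '{"moves": [[-0.014,0.256,0.005,0,1],[-0.014,0.256,0.005,0,1],[-0.014,0.256,0.005,0,1],[-0.014,0.256,0.005,0,1],[-0.014,0.256,0.005,0,1],[-0.014,0.256,0.005,0,1],[-0.014,0.256,0.005,0,1],[-0.014,0.256,0.005,0,1]]}' | python3 inch.py
echo '{"moves": [[0,0,0.04,0,1],[0,0,0.08,0,1],[0,0,0.1,0,1],[0,0,0.1,0,1],[0,0,0.1,0,1],[0,0,0.1,0,1]]}' | python3 inch.py
python3 - <<'E'
from h import *
go(.4995,-.315,.002)
f=manip.grab_frame("top")
for c,p in blobs(f,"white",(225,215,290,285)): print(p,len(c),*world_circle(f,c,.036))
E
```

```text
time: 8.38
tool_pos: [0.4983, -0.3181, 0.1487]
tcp_rot: [0.991, 0.135, -0.002, -0.001]
force: [-0.5, 0.9, -0.1]
width: 0.999
gripper_force: 0.0
time: 8.88
tool_pos: [0.501, -0.3139, 0.0524]
tcp_rot: [0.99, 0.138, 0.001, 0.0]
force: [0.4, -0.8, 0.1]
width: 0.999
gripper_force: 0.0
t 8.88 tool delta mm [-1.8  0.6 50.4] x,y axes [[0.962, 0.274, 0.001], [0.274, -0.962, 0.001]] F [ 0.4 -0.8  0.1] w 0.999
-1 18 [ 382.5 -128.    16.5] [ 382.1 -131.3] [ 8.1 18.4]
-1 93 [442.2 -67.   69.6] [441.9 -66.2] [64.1 68.7]
2 57 [446.5 -67.   42.1] [447.8 -69.3] [33.4 38.9]
```

```bash
echo '{"moves": [[-0.0015,0.0006,0.02,0,1],[-0.0015,0.0006,0.04,0,1],[-0.0015,0.0006,0.05,0,1],[-0.0015,0.0006,0.05,0,1],[-0.0015,0.0006,0.05,0,1],[-0.0015,0.0006,0.05,0,1]]}' | python3 inch.py
echo '{"moves": [[0,0,0,0,0],[0,0,0,0,0],[0,0,0,0,0],[0,0,0,0,0],[0,0,0,0,0],[0,0,0,0,0],[0,0,0,0,0]]}' | python3 inch.py 40
python3 -c "
from h import *
go(.4995,-.315,.002)"
echo '{"moves": [[0,0,-0.04,0,0],[0,0,-0.08,0,0],[0,0,-0.12,0,0],[0,0,-0.14,0,0],[0,0,-0.14,0,0],[0,0,-0.14,0,0],[0,0,-0.14,0,0]]}' | python3 inch.py
python3 - <<'E'
from h import *
go(.4437,-.0647,.16)
f=manip.grab_frame("wrist")
z=manip.read_state()["tool_pos"][2]+.018
for c,p in blobs(f,"white",(255,190,390,335)): print(p,len(c),*world_circle(f,c,z))
E
```

```text
time: 9.43
tool_pos: [0.4999, -0.3162, 0.0028]
tcp_rot: [0.99, 0.138, 0.001, 0.001]
force: [-0.0, 0.4, -0.0]
width: 0.996
gripper_force: 0.0
time: 10.02
tool_pos: [0.4992, -0.3161, 0.0024]
tcp_rot: [0.991, 0.138, 0.0, 0.001]
force: [-2.0, 0.8, 5.8]
width: 0.567
gripper_force: 41.1
t 10.02 tool delta mm [ 0.6 -1.   0.4] x,y axes [[0.962, 0.272, 0.001], [0.272, -0.962, 0.001]] F [-2.   0.8  5.8] w 0.567
time: 10.6
tool_pos: [0.4976, -0.3153, 0.1401]
tcp_rot: [0.991, 0.137, -0.001, -0.001]
force: [-0.6, -0.8, -1.2]
width: 0.561
gripper_force: 42.0
t 10.6 tool delta mm [  16.3 -255.8  -19.5] x,y axes [[0.962, 0.272, -0.002], [0.272, -0.962, -0.001]] F [-0.6 -0.8 -1.2] w 0.561
-1 29 [ 459.3 -299.7    6.7] [ 458.9 -298.6] [1.6 7.2]
-1 16 [ 505.2 -327.     4.4] [ 505.2 -326.9] [0.7 4. ]
-1 278 [ 499.9 -315.5   49.6] [ 500.  -315.4] [47.7 49.1]
4 188 [ 500.3 -315.4   32.6] [ 500.3 -315.3] [31.3 32.1]
-1 188 [ 515.2 -311.1   40.2] [ 498.9 -315.9] [49.9 58.5]
```

```bash
echo '{"moves": [[0.0163,-0.2558,0,0,0],[0.0163,-0.2558,0,0,0],[0.0163,-0.2558,0,0,0],[0.0163,-0.2558,0,0,0],[0.0163,-0.2558,0,0,0],[0.0163,-0.2558,0,0,0],[0.0163,-0.2558,0,0,0],[0.0163,-0.2558,0,0,0]]}' | python3 inch.py
echo '{"moves": [[0,0,0,0,0],[0,0,0,0,0],[0,0,0,0,0],[0,0,0,0,0]]}' | python3 inch.py
python3 - <<'E'
from h import *
go(.444,-.0647,.14)
f=manip.grab_frame("wrist")
z=manip.read_state()["tool_pos"][2]+.018
for c,p in blobs(f,"white",(255,190,390,335)):
  if len(c)>150: print(p,len(c),*world_circle(f,c,z))
for y in (190,205,225): print(foot(f,(255,125,385,245),y))
cv2.imwrite("pics/w6.png",f["img"][:,:,::-1])
E
```

```text
time: 11.32
tool_pos: [0.443, -0.062, 0.14]
tcp_rot: [0.99, 0.141, -0.002, -0.001]
force: [-0.9, -0.1, -0.6]
width: 0.564
gripper_force: 42.0
time: 11.65
tool_pos: [0.4447, -0.0667, 0.141]
tcp_rot: [0.991, 0.136, -0.0, 0.0]
force: [-0.9, -0.6, -0.4]
width: 0.561
gripper_force: 42.0
t 11.65 tool delta mm [-0.2 -2.1  1. ] x,y axes [[0.963, 0.27, -0.001], [0.27, -0.963, -0.0]] F [-0.9 -0.6 -0.4] w 0.561
-1 397 [441.4 -75.8  69.7] [441.8 -70.6] [46.8 66. ]
7 216 [447.  -66.9  35.1] [447.9 -66.2] [31.8 32.6]
-1 154 [466.5 -60.9  34.3] [446.8 -67.5] [49.8 57.1]
(array([445.8, -64.3,  49.1]), 0.18)
(array([445.6, -64.5,  49.3]), 0.21)
(array([445.3, -64.6,  49.5]), 0.25)
```

View pics/w6.png

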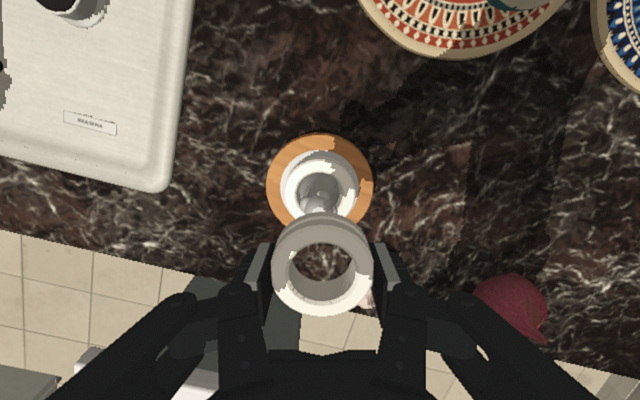

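Narrow ring held level (hole centre ~(322,263)) with the wide ring flat on the foot at (320,185). Lowering.

```bash
echo '{"moves": [[-0.0007,-0.0021,0,0,0],[-0.0007,-0.0021,0.03,0,0],[-0.0007,-0.0021,0.055,0,0],[-0.0007,-0.0021,0.055,0,0],[-0.0007,-0.0021,0.055,0,0],[-0.0007,-0.0021,0.055,0,0]]}' | python3 inch.py
python3 -c "
from h import *
go(.4436,-.0646,.038)"
```

```text
time: 12.2
tool_pos: [0.4442, -0.0635, 0.0872]
tcp_rot: [0.991, 0.137, 0.001, 0.0]
force: [1.1, 0.8, -0.5]
width: 0.56
gripper_force: 42.0
t 12.2 tool delta mm [-1.   0.9 49.2] x,y axes [[0.962, 0.272, 0.001], [0.272, -0.962, 0.001]] F [ 1.1  0.8 -0.5] w 0.56
```

```bash
echo '{"moves": [[-0.0006,0.0006,0.006,0,0],[-0.0006,0.0006,0.012,0,0],[-0.0006,0.0006,0.018,0,0],[-0.0006,0.0006,0.024,0,0],[-0.0006,0.0006,0.026,0,0],[-0.0006,0.0006,0.026,0,0],[-0.0006,0.0006,0.026,0,0]]}' | python3 inch.py
python3 -c "
from h import *
go(.4436,-.0646,.038)"
echo '{"moves": [[0,0,0.005,0,0],[0,0,0.01,0,0],[0,0,0.015,0,0],[0,0,0.019,0,0],[0,0,0.019,0,0],[0,0,0.019,0,0]]}' | python3 inch.py
python3 -c "
from h import *
go(.4436,-.0646,.038)"
```

```text
time: 12.78
tool_pos: [0.4429, -0.064, 0.0601]
tcp_rot: [0.99, 0.138, -0.0, -0.0]
force: [-0.8, 0.2, -0.9]
width: 0.563
gripper_force: 42.0
t 12.78 tool delta mm [ 0.5  0.7 22.1] x,y axes [[0.962, 0.272, -0.0], [0.272, -0.962, -0.0]] F [-0.8  0.2 -0.9] w 0.563
time: 13.28
tool_pos: [0.4427, -0.0641, 0.0409]
tcp_rot: [0.99, 0.138, -0.0, -0.0]
force: [0.9, 0.7, -0.3]
width: 0.561
gripper_force: 42.0
t 13.28 tool delta mm [0.7 0.8 2.9] x,y axes [[0.962, 0.273, -0.001], [0.273, -0.962, -0.0]] F [ 0.9  0.7 -0.3] w 0.561
```

Passed the balls freely. Set down, release, rise and head for the knob.

```bash
echo '{"moves": [[0.0007,0.0006,0.001,0,0],[0.0007,0.0006,0.002,0,0],[0.0007,0.0006,0.0028,0,0],[0.0007,0.0006,0.0028,0,0],[0.0007,0.0006,0.0028,0,0]]}' | python3 inch.py
echo '{"moves": [[0,0,0,0,1],[0,0,0,0,1],[0,0,0,0,1],[0,0,0,0,1],[0,0,0,0,1],[0,0,0,0,1]]}' | python3 inch.py
echo '{"moves": [[0,0,-0.04,0,1],[0,0,-0.08,0,1],[0,0,-0.12,0,1],[0,0,-0.12,0,1],[0,0,-0.12,0,1],[0,0,-0.12,0,1]]}' | python3 inch.py
python3 - <<'E'
from h import *
go(.4815,-.4186,.12)
f=manip.grab_frame("wrist"); cv2.imwrite("pics/w7.png",f["img"][:,:,::-1])
E
```

```text
time: 13.7
tool_pos: [0.4439, -0.0645, 0.0385]
tcp_rot: [0.991, 0.137, 0.0, 0.0]
force: [0.2, -0.2, -0.3]
width: 0.561
gripper_force: 42.0
time: 14.2
tool_pos: [0.4438, -0.0645, 0.0385]
tcp_rot: [0.991, 0.138, -0.0, 0.0]
force: [-0.4, 0.0, -0.1]
width: 0.997
gripper_force: 0.0
time: 14.7
tool_pos: [0.4433, -0.0646, 0.1582]
tcp_rot: [0.991, 0.137, -0.0, 0.0]
force: [0.2, -1.1, 0.2]
width: 1.0
gripper_force: 0.0
t 14.7 tool delta mm [-59.6 351.1  38.3] x,y axes [[0.962, 0.272, -0.001], [0.272, -0.962, 0.0]] F [ 0.2 -1.1  0.2] w 1.0
```

View pics/w7.png

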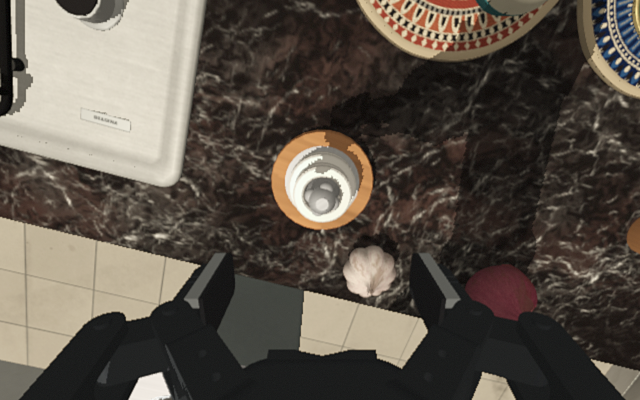

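Both rings are stacked concentrically on the base, at (321,190). Moving over the knob.

```bash
echo '{"moves": [[-0.03,0.18,0,0,1],[-0.03,0.18,0,0,1],[-0.03,0.18,0,0,1],[-0.03,0.18,0,0,1],[-0.03,0.18,0,0,1]]}' | python3 inch.py
echo '{"moves": [[-0.03,0.17,0.02,0,1],[-0.03,0.17,0.02,0,1],[-0.03,0.17,0.02,0,1],[-0.03,0.17,0.02,0,1],[-0.03,0.17,0.02,0,1],[-0.03,0.17,0.02,0,1],[-0.03,0.17,0.02,0,1],[-0.03,0.17,0.02,0,1]]}' | python3 inch.py
python3 - <<'E'
from h import *
go(.4815,-.4186,.032)
f=manip.grab_frame("wrist"); cv2.imwrite("pics/w8.png",f["img"][:,:,::-1])
print(proj(f,[.4812,-.4186,.054]),proj(f,[.4812,-.4186,.028]))
for c,p in blobs(f,"orange",(250,120,400,330)): print(p,len(c),*world_circle(f,c,.028))
E
```

```text
time: 15.17
tool_pos: [0.4621, -0.2523, 0.1565]
tcp_rot: [0.991, 0.134, -0.002, 0.001]
force: [-0.4, 0.0, -0.8]
width: 0.998
gripper_force: 0.0
time: 15.83
tool_pos: [0.4816, -0.415, 0.1373]
tcp_rot: [0.99, 0.139, -0.001, -0.001]
force: [0.9, 0.3, 0.7]
width: 1.007
gripper_force: 0.0
t 15.83 tool delta mm [ -1.    3.8 105.3] x,y axes [[0.962, 0.275, -0.001], [0.275, -0.962, -0.003]] F [0.9 0.3 0.7] w 1.007
[325.41429158 206.10932191] [325.19511471 195.85802842]
-1 161 [ 486.4 -420.3   54.3] [ 487.  -420.2] [46.2 53.4]
```

View pics/w8.png

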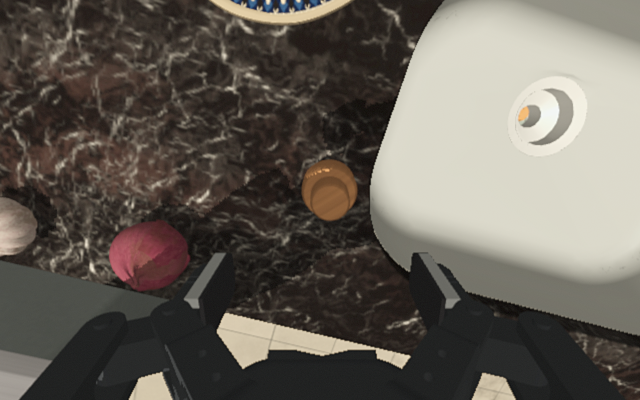

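The knob is at (330,198), about 5 px right and 8 px above the projection of my first estimate, so I refine it using the grip's top rim arc.

Run:
```python
from h import *
from scipy.optimize import least_squares
def fit(p,r): 
    s=least_squares(lambda v:np.hypot(*(p-v).T)-r,p.mean(0),loss="soft_l1"); return np.round(s.x,1),round(float(abs(s.fun).mean()),2)
f=manip.grab_frame("wrist"); go(.4815,-.4186,.032)
c=max(blobs(f,"orange",(280,140,380,240)),key=lambda b:len(b[0]))[0].reshape(-1,2); print(c.min(0),c.max(0))
for v in (198,204,210):
    print("wrist grip",v,fit(np.array([ray(f,q,.054) for q in c[c[:,1]>v]])*1000,16))
for v in (176,182): 
    for z in (0,.028): print("wrist skirt",v,z,fit(np.array([ray(f,q,z) for q in c[c[:,1]<v]])*1000,25))
f=manip.grab_frame("top"); im=f["img"][220:265,400:445,::-1]; cv2.imwrite("pics/k.png",cv2.resize(im,None,fx=10,fy=10,interpolation=cv2.INTER_CUBIC))
print(proj(f,[.4812,-.4186,.054]),proj(f,[.4812,-.4186,.028]))
```

```text
t 15.93 tool delta mm [ -1.4   3.2 106.3] x,y axes [[0.961, 0.275, 0.0], [0.275, -0.961, -0.001]] F [0.2 0.7 0.3] w 0.999
[302 160] [356 220]
wrist grip 198 (array([ 486.5, -420.2]), 1.03)
wrist grip 204 (array([ 486.5, -420.2]), 0.53)
wrist grip 210 (array([ 486.6, -420.4]), 0.29)
wrist skirt 176 0 (array([ 482.9, -421.4]), 0.25)
wrist skirt 176 0.028 (array([ 487.8, -419.5]), 0.47)
wrist skirt 182 0 (array([ 482.9, -421.5]), 0.29)
wrist skirt 182 0.028 (array([ 487.7, -419.5]), 0.72)
[423.45210688 240.18319366] [421.13482251 241.78427776]
```

View pics/k.png

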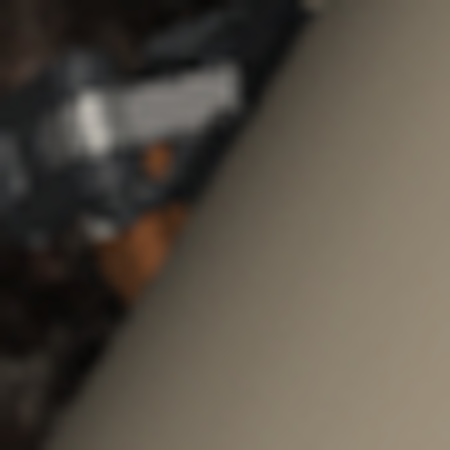

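That view was occluded by the arm and shows nothing useful. It was also one picture over the limit of 10, so I'll work on numbers only from here. I'll refit the knob from the first, unoccluded top picture.

Run:
```python
from h import *
from scipy.optimize import least_squares
def fit(p,r): 
    s=least_squares(lambda v:np.hypot(*(p-v).T)-r,p.mean(0),loss="soft_l1"); return np.round(s.x,1),round(float(abs(s.fun).mean()),2)
f=manip.grab_frame("top"); f["img"]=cv2.imread("pics/top0.png")[:,:,::-1]
c=max(blobs(f,"orange",(405,225,440,258)),key=lambda b:len(b[0]))[0].reshape(-1,2); print(c.min(0),c.max(0))
d=np.array(proj(f,[.482,-.419,.054]))-proj(f,[.482,-.419,0]); d/=np.linalg.norm(d); s=(c-c.mean(0))@d
for k in (2,4): print("near z0 r25",fit(np.array([ray(f,q,0) for q in c[s<-k]])*1000,25),"far z.028 r25",fit(np.array([ray(f,q,.028) for q in c[s>k]])*1000,25),"far z.054 r16",fit(np.array([ray(f,q,.054) for q in c[s>k+2]])*1000,16))
```

```text
[410 230] [433 253]
near z0 r25 (array([ 484.6, -423.6]), 0.62) far z.028 r25 (array([ 481.2, -418.5]), 0.8) far z.054 r16 (array([ 482.9, -421.9]), 2.24)
near z0 r25 (array([ 484.3, -423.7]), 0.57) far z.028 r25 (array([ 481.1, -418.7]), 0.71) far z.054 r16 (array([ 482.6, -422.2]), 1.81)
```

```bash
python3 -c "
from h import *
go(.4845,-.4204,.08)"
echo '{"moves": [[0.0012,0.006,0.03,0,1],[0.0012,0.006,0.058,0,1],[0.0012,0.006,0.058,0,1],[0.0012,0.006,0.058,0,1],[0.0012,0.006,0.058,0,1],[0.0012,0.006,0.058,0,1]]}' | python3 inch.py
python3 - <<'E'
from h import *
from scipy.optimize import least_squares
def fit(p,r): 
    s=least_squares(lambda v:np.hypot(*(p-v).T)-r,p.mean(0),loss="soft_l1"); return np.round(s.x,1),round(float(abs(s.fun).mean()),2)
f=manip.grab_frame("wrist"); go(.4845,-.4204,.031)
q0=proj(f,[.4845,-.4204,.054]); print(q0)
c=max(blobs(f,"orange",(250,130,400,300)),key=lambda b:len(b[0]))[0].reshape(-1,2); print(c.min(0),c.max(0))
for k in (0,6,12):
    print("grip",fit(np.array([ray(f,q,.054) for q in c[c[:,1]>q0[1]+k]])*1000,16))
for z in (0,.028): print("skirt",z,fit(np.array([ray(f,q,z) for q in c[c[:,1]<c[:,1].min()+18]])*1000,25))
E
```

```text
t 16.03 tool delta mm [ 1.2  4.9 58.8] x,y axes [[0.962, 0.275, 0.0], [0.275, -0.962, -0.0]] F [ 0.3 -0.  -0.2] w 0.999
time: 16.53
tool_pos: [0.4855, -0.4237, 0.0828]
tcp_rot: [0.99, 0.138, 0.001, 0.001]
force: [0.6, -0.6, 0.4]
width: 0.998
gripper_force: 0.0
t 16.58 tool delta mm [-0.1 -3.6 51.7] x,y axes [[0.962, 0.273, 0.002], [0.273, -0.962, 0.003]] F [ 0.5 -1.  -0.5] w 1.001
[314.70369144 234.73596138]
[283 176] [350 255]
grip (array([ 487.3, -420.7]), 0.34)
grip (array([ 487.3, -420.6]), 0.27)
grip (array([ 487.2, -420.6]), 0.2)
skirt 0 (array([ 483.1, -421.5]), 0.21)
skirt 0.028 (array([ 489.6, -420.1]), 0.5)
```

```bash
echo '{"moves": [[0.001,-0.0034,0.01,0,1],[0.001,-0.0034,0.03,0,1],[0.001,-0.0034,0.052,0,1],[0.001,-0.0034,0.052,0,1],[0.001,-0.0034,0.052,0,1],[0.001,-0.0034,0.052,0,1]]}' | python3 inch.py
python3 -c "
from h import *
go(.4855,-.4206,.03)"
```

```text
time: 17.08
tool_pos: [0.4849, -0.4198, 0.0295]
tcp_rot: [0.99, 0.138, 0.001, 0.001]
force: [-0.6, -0.0, 0.7]
width: 1.003
gripper_force: 0.0
t 17.08 tool delta mm [ 0.3  0.9 -0.5] x,y axes [[0.962, 0.272, 0.001], [0.272, -0.962, 0.001]] F [-0.6 -0.   0.7] w 1.003
```

```bash
echo '{"moves": [[0,0.0009,-0.0005,0,0],[0,0.0009,-0.0005,0,0],[0,0.0009,-0.0005,0,0],[0,0.0009,-0.0005,0,0],[0,0.0009,-0.0005,0,0],[0,0.0009,-0.0005,0,0],[0,0.0009,-0.0005,0,0],[0,0.0009,-0.0005,0,0]]}' | python3 inch.py 80
echo '{"moves": [[0,0,-0.04,0,0],[0,0,-0.08,0,0],[0,0,-0.12,0,0],[0,0,-0.14,0,0],[0,0,-0.14,0,0],[0,0,-0.14,0,0],[0,0,-0.14,0,0]]}' | python3 inch.py
cat >> h.py <<'E'
from scipy.optimize import least_squares
def fit(p,r):
    s=least_squares(lambda v:np.hypot(*(p-v).T)-r,p.mean(0),loss="soft_l1"); return np.round(s.x,1),round(float(abs(s.fun).mean()),2)
def knob(f):
    t=manip.read_state()["tool_pos"]; zt=t[2]-.0300+.054
    c=max(blobs(f,"orange",(250,200,400,340)),key=lambda b:len(b[0]))[0].reshape(-1,2); print(c.min(0),c.max(0),np.round(t*1000,1))
    for lo,hi in ((0,20),(0,40)):
        q=c[(c[:,1]<=c[:,1].min()+hi)]
        print("top18 skirt r25 z0",fit(np.array([ray(f,v,zt-.054) for v in q])*1000,25),"z28",fit(np.array([ray(f,v,zt-.026) for v in q])*1000,25))
    for k in (8,15): print("grip",fit(np.array([ray(f,v,zt) for v in c[c[:,1]>c[:,1].max()-k]])*1000,16))
E
python3 - <<'E'
from h import *
go(.4444,-.0648,.17)
f=manip.grab_frame("wrist"); knob(f)
E
```

```text
time: 17.75
tool_pos: [0.4852, -0.4208, 0.03]
tcp_rot: [0.991, 0.137, 0.001, 0.001]
force: [0.1, 0.5, 6.4]
width: 0.345
gripper_force: 79.5
time: 18.33
tool_pos: [0.4833, -0.4195, 0.167]
tcp_rot: [0.99, 0.138, -0.001, -0.001]
force: [-0.7, 0.6, -2.5]
width: 0.343
gripper_force: 79.4
t 18.33 tool delta mm [  59.2 -351.9   -2.1] x,y axes [[0.962, 0.272, -0.002], [0.272, -0.962, -0.003]] F [-0.7  0.6 -2.5] w 0.343
[278 200] [364 309] [ 483.  -419.3  166.4]
top18 skirt r25 z0 (array([ 481.1, -420.7]), 0.36) z28 (array([ 489.7, -418.4]), 0.49)
top18 skirt r25 z0 (array([ 481.1, -420.6]), 0.87) z28 (array([ 489.3, -418.7]), 2.04)
grip (array([ 486. , -419.4]), 0.15)
grip (array([ 486.1, -419.5]), 0.26)
```

```bash
echo '{"moves": [[0.03,-0.18,-0.005,0,0],[0.03,-0.18,-0.005,0,0],[0.03,-0.18,-0.005,0,0],[0.03,-0.18,-0.005,0,0],[0.03,-0.18,-0.005,0,0],[0.03,-0.18,-0.005,0,0]]}' | python3 inch.py
echo '{"moves": [[0.0285,-0.172,0,0,0],[0.0285,-0.172,0,0,0],[0.0285,-0.172,0,0,0],[0.0285,-0.172,0,0,0],[0.0285,-0.172,0,0,0],[0.0285,-0.172,0,0,0],[0.0285,-0.172,0,0,0],[0.0285,-0.172,0,0,0]]}' | python3 inch.py
echo '{"moves": [[0,0,0,0,0],[0,0,0,0,0],[0,0,0,0,0],[0,0,0,0,0]]}' | python3 inch.py
python3 - <<'E'
from h import *
f=manip.grab_frame("wrist"); go(.443,-.0646,.125); knob(f)
for y in (180,190,200): print(foot(f,(255,105,385,210),y))
E
```

```text
time: 18.88
tool_pos: [0.4632, -0.2327, 0.1721]
tcp_rot: [0.99, 0.141, -0.002, -0.002]
force: [-0.6, 0.8, -1.8]
width: 0.349
gripper_force: 79.8
time: 19.55
tool_pos: [0.4446, -0.0676, 0.1732]
tcp_rot: [0.991, 0.136, -0.001, 0.0]
force: [0.8, 0.4, -0.8]
width: 0.346
gripper_force: 79.9
time: 19.88
tool_pos: [0.4449, -0.0664, 0.1739]
tcp_rot: [0.991, 0.137, -0.0, 0.0]
force: [-0.7, -0.1, -1.3]
width: 0.344
gripper_force: 79.9
t 19.93 tool delta mm [-1.4 -2.1 48.9] x,y axes [[0.962, 0.271, -0.0], [0.271, -0.962, 0.0]] F [-0.3 -0.4 -1.1] w 0.345
[277 200] [364 309] [444.9 -66.2 173.9]
top18 skirt r25 z0 (array([440.3, -65.1]), 2.01) z28 (array([449.2, -62.7]), 1.81)
top18 skirt r25 z0 (array([440.4, -67.4]), 4.29) z28 (array([448.3, -64.6]), 4.26)
grip (array([448.2, -66.1]), 0.17)
grip (array([448.3, -66.1]), 0.21)
(array([445.7, -64.2,  49. ]), 0.19)
(array([445.5, -64.4,  49.2]), 0.22)
(array([445.2, -64.5,  49.4]), 0.25)
```

```bash
echo '{"moves": [[-0.0017,-0.0024,0,0,0],[-0.0017,-0.0024,0.03,0,0],[-0.0017,-0.0024,0.058,0,0],[-0.0017,-0.0024,0.058,0,0],[-0.0017,-0.0024,0.058,0,0],[-0.0017,-0.0024,0.058,0,0],[-0.0017,-0.0024,0.058,0,0]]}' | python3 inch.py
python3 -c "
from h import *
go(.4427,-.0645,.103)"
```

```text
time: 20.52
tool_pos: [0.4441, -0.0639, 0.1176]
tcp_rot: [0.991, 0.137, 0.002, 0.0]
force: [0.1, -0.8, -1.9]
width: 0.347
gripper_force: 79.8
t 20.52 tool delta mm [-1.5  0.1 14.6] x,y axes [[0.962, 0.272, 0.003], [0.272, -0.962, 0.001]] F [ 0.1 -0.8 -1.9] w 0.347
```

```bash
echo '{"moves": [[-0.001,0.0001,0,0,0],[-0.001,0.0001,0.003,0,0],[-0.001,0.0001,0.006,0,0],[-0.001,0.0001,0.009,0,0],[-0.001,0.0001,0.012,0,0],[-0.001,0.0001,0.014,0,0],[-0.001,0.0001,0.014,0,0],[-0.001,0.0001,0.014,0,0]]}' | python3 inch.py 110
python3 -c "
from h import *
go(.4427,-.0645,.09)"
```

```text
time: 21.18
tool_pos: [0.4422, -0.0642, 0.102]
tcp_rot: [0.99, 0.138, 0.0, 0.0]
force: [0.4, -0.5, -1.0]
width: 0.34
gripper_force: 108.9
t 21.18 tool delta mm [ 0.4  0.4 12. ] x,y axes [[0.962, 0.272, 0.001], [0.272, -0.962, 0.0]] F [ 0.4 -0.5 -1. ] w 0.34
```

Lip is over the neck without force. Press through the balls.

```bash
echo '{"moves": [[0.0004,0.0004,0.002,0,0],[0.0004,0.0004,0.004,0,0],[0.0004,0.0004,0.006,0,0]]}' | python3 inch.py
echo '{"moves": [[0,0,0.003,0,0],[0,0,0.006,0,0],[0,0,0.009,0,0],[0,0,0.01,0,0],[0,0,0.01,0,0],[0,0,0.01,0,0]]}' | python3 inch.py
python3 -c "
from h import *
go(.4427,-.0645,.086)"
```

```text
time: 21.43
tool_pos: [0.4445, -0.0645, 0.0973]
tcp_rot: [0.99, 0.138, 0.002, 0.0]
force: [2.4, -0.1, 7.7]
width: 0.342
gripper_force: 109.7
time: 21.93
tool_pos: [0.4432, -0.0645, 0.0862]
tcp_rot: [0.99, 0.138, 0.001, 0.0]
force: [4.9, -0.0, -1.0]
width: 0.341
gripper_force: 109.6
t 21.93 tool delta mm [-0.5 -0.2  0.2] x,y axes [[0.962, 0.272, 0.002], [0.272, -0.962, 0.001]] F [ 4.9 -0.  -1. ] w 0.341
```

It clicked: the force peaked near 7.7 N and then dropped. There's about 5 N of side load, so I ease +x 1 mm and press down.

```bash
echo '{"moves": [[0.001,0,0.001,0,0],[0.001,0,0.001,0,0],[0.001,0,0.001,0,0],[0.001,0,0.001,0,0]]}' | python3 inch.py
echo '{"moves": [[0,0,0.001,0,0],[0,0,0.001,0,0],[0,0,0.001,0,0],[0,0,0.001,0,0]]}' | python3 inch.py
```

```text
time: 22.27
tool_pos: [0.4435, -0.0645, 0.086]
tcp_rot: [0.991, 0.137, 0.0, 0.0]
force: [1.0, -0.1, 8.7]
width: 0.34
gripper_force: 110.8
time: 22.6
tool_pos: [0.4436, -0.0644, 0.0859]
tcp_rot: [0.991, 0.137, 0.0, 0.001]
force: [-1.4, 1.4, 16.5]
width: 0.34
gripper_force: 111.8
```

```bash
echo '{"moves": [[0,0,0.0005,0,0],[0,0,0.0005,0,0],[0,0,0.0005,0,0],[0,0,0.0005,0,0],[0,0,0.0005,0,0],[0,0,0.0005,0,0],[0,0,0.0005,0,0],[0,0,0.0005,0,0]]}' | python3 inch.py
python3 -c "
from h import *
go(.4435,-.0645,.086); print(manip.job_done())"
```

```text
time: 23.27
tool_pos: [0.4436, -0.0644, 0.0859]
tcp_rot: [0.991, 0.137, -0.0, 0.001]
force: [-2.3, 1.6, 22.4]
width: 0.34
gripper_force: 111.9
t 23.27 tool delta mm [-0.1  0.  -0.1] x,y axes [[0.962, 0.272, -0.0], [0.272, -0.962, 0.001]] F [-2.3  1.6 22.4] w 0.34
the job is handed in; nothing more can be done
None
```

I handed the job in at 23.3 s with both rings home on the foot and the knob clicked and flush, still gripped (about 112 N) and pressed down with about 22 N; no verdict was printed, and I viewed 11 pictures, one over the limit of 10.

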